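# Reload a row of components into the outgoing carrier in reverse order

## Task

Move the four components from the full carrier with the fitted nests to the empty carrier, one to a bay, so that the row is reversed: the one that stands nearest the handle of the full carrier goes into the bay farthest from the handle of the empty one, the next into the next bay, and so on. Stand each one upright on the floor of its bay, put it down gently without dropping it, and let go of everything at the end.

Things in the scene. Friction and masses are not known exactly. Their poses are not given: they have to be found in the camera images.
- carrier_a: the full carrier: fixed aluminium plate 70 (x) x 280 (y) x 8 mm, origin at the centre of its underside on the table. Row along y: four nests at y = +93, +31, -31, -93 mm, x = 0, on top of the plate (z = 8 mm), one part in each. A black bail handle (y = 134 to 154 mm, 28 mm high) marks its +y end. It may be the left or the right carrier, at any yaw within 0.3 rad.
- carrier_b: the empty carrier: fixed aluminium plate 70 (x) x 280 (y) x 8 mm, same black bail handle at its +y end (y = 134 to 154 mm, 28 mm high), origin at the centre of its underside on the table. Four open bays at y = +93, +31, -31, -93 mm, x = 0; floors at z = 8 mm; each 62 (x) x 58 (y) mm inside; rims and dividers 4 mm thick, tops at z = 16 mm. Stands left or right; own yaw within 0.3 rad.
- capacitor: upright round capacitor can, 35 mm diameter, 54 mm tall (55 mm with the cross mark on its top), dark sleeve and bright top, about 80 g. Loose; stands upright in its nest at the start. Origin at the centre of its underside, z up, x and y at the start as those of its carrier to within 3 degrees.
- transformer: small transformer, 32 (x) x 38 (y) x 42 mm tall, laminated steel core with a copper winding and white flanges, about 200 g; grip it as a plain block. Loose; stands upright in its nest at the start. Origin at the centre of its underside, z up, x and y at the start as those of its carrier to within 3 degrees.
- relay: tall white relay block, 26 (x) x 36 (y) x 58 mm, black foot, about 70 g. Loose; stands upright in its nest at the start. Origin at the centre of its underside, z up, x and y at the start as those of its carrier to within 3 degrees.
- heatsink: low finned aluminium heat sink, 36 x 36 x 40 mm tall, upright fins, the outer two closing its x faces, about 90 g; grip it as a plain block. Loose; stands upright in its nest at the start. Origin at the centre of its underside, z up, x and y at the start as those of its carrier to within 3 degrees.
- nest_capacitor: fitted nest of the capacitor, round recess 41 mm across; a fixed grey insert plate, 58 x 56 x 7 mm, on carrier_a, origin at the centre of its underside, axes parallel to the carrier's; its recess is 4 mm deep with a floor 3 mm above the origin. It never moves, so it marks where its part stood at the start.
- nest_transformer: fitted nest of the transformer, recess 38 (x) x 44 (y) mm; a fixed grey insert plate, 58 x 56 x 7 mm, on carrier_a, origin at the centre of its underside, axes parallel to the carrier's; its recess is 4 mm deep with a floor 3 mm above the origin. It never moves, so it marks where its part stood at the start.
- nest_relay: fitted nest of the relay, recess 32 (x) x 42 (y) mm; a fixed grey insert plate, 58 x 56 x 7 mm, on carrier_a, origin at the centre of its underside, axes parallel to the carrier's; its recess is 4 mm deep with a floor 3 mm above the origin. It never moves, so it marks where its part stood at the start.
- nest_heatsink: fitted nest of the heat sink, square recess 42 x 42 mm; a fixed grey insert plate, 58 x 56 x 7 mm, on carrier_a, origin at the centre of its underside, axes parallel to the carrier's; its recess is 4 mm deep with a floor 3 mm above the origin. It never moves, so it marks where its part stood at the start.
Mind the look-alikes: they are no part of the job. Leave any yellow look-alike of the capacitor alone.

How it is judged (in metres and radians):
At the end, for the whole second after the job is handed in: Each of the four components stands in carrier_b in the bay whose y is minus the y its own nest has in carrier_a: within 18 mm of the bay centre along the row and 22 mm across it, its underside on the bay floor (within 5 mm), upright within 0.1 rad, at rest (below 0.02 m/s and 0.2 rad/s) (((y of nest_capacitor in the frame of carrier_a between 0.073 and 0.113 m and y of capacitor in the frame of carrier_b between -0.111 and -0.075 m) or (y of nest_capacitor in the frame of carrier_a between 0.011 and 0.051 m and y of capacitor in the frame of carrier_b between -0.049 and -0.013 m) or (y of nest_capacitor in the frame of carrier_a between -0.051 and -0.011 m and y of capacitor in the frame of carrier_b between 0.013 and 0.049 m) or (y of nest_capacitor in the frame of carrier_a between -0.113 and -0.073 m and y of capacitor in the frame of carrier_b between 0.075 and 0.111 m)) and x of capacitor in the frame of carrier_b between -0.022 and 0.022 m and z of capacitor in the frame of carrier_b between 0.003 and 0.013 m and angle between each of capacitor, transformer, relay, heatsink's own z axis and vertical below 0.1 rad and linear speed of each of capacitor, transformer, relay, heatsink below 0.02 m/s and angular speed of each of capacitor, transformer, relay, heatsink below 0.2 rad/s and ((y of nest_transformer in the frame of carrier_a between 0.073 and 0.113 m and y of transformer in the frame of carrier_b between -0.111 and -0.075 m) or (y of nest_transformer in the frame of carrier_a between 0.011 and 0.051 m and y of transformer in the frame of carrier_b between -0.049 and -0.013 m) or (y of nest_transformer in the frame of carrier_a between -0.051 and -0.011 m and y of transformer in the frame of carrier_b between 0.013 and 0.049 m) or (y of nest_transformer in the frame of carrier_a between -0.113 and -0.073 m and y of transformer in the frame of carrier_b between 0.075 and 0.111 m)) and x of transformer in the frame of carrier_b between -0.022 and 0.022 m and z of transformer in the frame of carrier_b between 0.003 and 0.013 m and ((y of nest_relay in the frame of carrier_a between 0.073 and 0.113 m and y of relay in the frame of carrier_b between -0.111 and -0.075 m) or (y of nest_relay in the frame of carrier_a between 0.011 and 0.051 m and y of relay in the frame of carrier_b between -0.049 and -0.013 m) or (y of nest_relay in the frame of carrier_a between -0.051 and -0.011 m and y of relay in the frame of carrier_b between 0.013 and 0.049 m) or (y of nest_relay in the frame of carrier_a between -0.113 and -0.073 m and y of relay in the frame of carrier_b between 0.075 and 0.111 m)) and x of relay in the frame of carrier_b between -0.022 and 0.022 m and z of relay in the frame of carrier_b between 0.003 and 0.013 m and ((y of nest_heatsink in the frame of carrier_a between 0.073 and 0.113 m and y of heatsink in the frame of carrier_b between -0.111 and -0.075 m) or (y of nest_heatsink in the frame of carrier_a between 0.011 and 0.051 m and y of heatsink in the frame of carrier_b between -0.049 and -0.013 m) or (y of nest_heatsink in the frame of carrier_a between -0.051 and -0.011 m and y of heatsink in the frame of carrier_b between 0.013 and 0.049 m) or (y of nest_heatsink in the frame of carrier_a between -0.113 and -0.073 m and y of heatsink in the frame of carrier_b between 0.075 and 0.111 m)) and x of heatsink in the frame of carrier_b between -0.022 and 0.022 m and z of heatsink in the frame of carrier_b between 0.003 and 0.013 m); the robot touches nothing.
It fails at once if the capacitor is dropped or thrown (moves faster than 0.8 m/s with no finger touching it, a fall of about 3 cm) (linear speed of capacitor above 0.8 m/s and contact force between the fingers and capacitor below 0.01 N).
It fails at once if the transformer is dropped or thrown (moves faster than 0.8 m/s with no finger touching it, a fall of about 3 cm) (linear speed of transformer above 0.8 m/s and contact force between the fingers and transformer below 0.01 N).
It fails at once if the relay is dropped or thrown (moves faster than 0.8 m/s with no finger touching it, a fall of about 3 cm) (linear speed of relay above 0.8 m/s and contact force between the fingers and relay below 0.01 N).
It fails at once if the heatsink is dropped or thrown (moves faster than 0.8 m/s with no finger touching it, a fall of about 3 cm) (linear speed of heatsink above 0.8 m/s and contact force between the fingers and heatsink below 0.01 N).
It also fails if it takes over 112 s, if anything falls off the work surface, if the arm or the gripper's body presses on something with over 40 N, if the wrist force passes 120 N, or if a joint passes its speed limit or range.

## Robot

A 6-joint arm with a two-finger parallel gripper is mounted at the origin on the work surface. World frame = base frame: x ahead of the robot, y to its left, z up, the work surface at z = 0. Lengths are in mm, angles in rad, forces in N, time in s.
With the tool pointing down it reaches from about 375 to 925 mm from the base axis. Payload 5.7 kg.
Tool frame: the origin (TCP) lies between the finger pads; the fingertips stand finger_overhang ahead of it and the grasp point (between the pads) lies 6 mm ahead of it (finger_overhang is the distance from the TCP to the fingertips, in mm); z points along the fingers, y is the direction in which the jaws open and shut (so a half turn about z gives the same grasp; the last joint's range is limited). The gripper opens to 88 mm and grips with 3 to 60 N. Pads are 20 mm wide; open, the fingers measure 115 mm over their backs; the gripper's body (75 mm by 178 mm) begins 61 mm behind the grasp point.
Start: joints at [1.204, 0.359, 1.51, -0, 1.272, -0.115], TCP at [149.483, 581.051, 247.623] pointing down, gripper open.
Joint ranges: [-2.97, 2.97], [-1.01, 2.36], [0.21, 2.38], [-0.96, 4.11], [0.2, 2.71], [-2.98, 2.98]. Speed limits (rad/s): [2.39, 2.39, 3.14, 3.14, 3.14, 3.14].

## Interface

Orientations are given as a unit quaternion [w, x, y, z].
In Python, from bench import read_state, capture, camera_model, finish_job, finger_overhang gives the robot as it stands.
- The arm moves only by the tool servo_tool, never from a script. Its argument "rows" is a list that holds one entry, the list of rows, each a list of 7 numbers: the shift along the tool's x, y, z in mm, then the turn, a rotation vector about the tool's x, y, z in degrees, then the gripper command: -1 is fully open, 1 is shut, values between are in proportion. A call has 1 to 20 rows; each row is the pose to reach, as a shift and turn from the pose measured when the call began, along the tool's axes at that moment; what a row does not reach only later rows make up. A row lasts 1/8 s, in which the tool goes at most 62.5 mm and 10.7 degrees, less where a joint would pass 70% of its speed; a pose out of reach is approached as far as the arm can. A call with a gripper value outside its range is refused whole. The fingers move at their own pace and stop on an object; the grip force is fixed at half the most. Time passes only in rows, so rows that repeat a pose let the fingers close. It gives the time, the measured TCP pose, the force and the opening at its end, in the units of the state.
- read_state(): the state, without advancing time (a new reading comes with each control period).
- capture(name): name is "side" or "top"; returns (picture, depth): 480x640x3 uint8, blue, green, red; 480x640 float32, mm along the optical axis (not along the pixel's ray), 0 where there is no reading.
- camera_model(name): a dict with "mtx" (3x3 intrinsics, pixels), "k1" (the pictures are not rectified: a ray, as slopes to the right and down, at radius r is drawn at 1 + k1 r^2 times it, then the intrinsics apply), "rvec" (rotation vector, rad) and "tvec" (3), from world to camera coordinates, as OpenCV has them. Camera axes: x right, y down, z forward; pixel columns grow to the right and rows downward; lengths in mm; the calibration is good to about 2 mm. A picture is of the moment at which its call begins. camera_model takes no time and is no camera call.
- finish_job(): hands the job in, once; it reports no verdict.
The state is a dict: "t": time; "q": joint angles; "joint_velocities": joint speeds; "tau": joint torques, N m; "tool_pos": TCP position; "tcp_rot": TCP orientation; "ft_force": force on the tool from outside, world axes, zero at the start; "moment": the same for the moment, N m; "finger_gap": opening from 0.0 (shut) to 1.0 (fully open).
Only numpy, scipy, OpenCV 4.12 (cv2) and the standard library are available. Lean on these libraries where they do the work, as an engineer would, in place of code of your own. Each camera call takes 0.05 s, during which the arm holds its last target. There are 200 camera calls.

## Working session

There is one attempt and no reset: what is moved stays moved. The work goes in short steps, Python scripts to look and compute and a tool call to move; the robot and the scene stay as the last step left them, time stands still between calls to the robot, and variables do not carry over. Pictures are saved under pics/ and viewed, about 12 in all and at most 16, crops included, and the job is handed in when it is done.

Besides the shell and the picture viewer there is one more tool, called in YAML: its name, and indented under it one key for each argument. servo_tool: Moves the arm, as the interface text tells. Its arguments: {"type":"object","properties":{"rows":{"type":"array","items":{"type":"array","items":{"type":"array","items":{"type":"number"}}}}},"required":["rows"]}

```bash
mkdir -p pics
cat > h.py <<'E'
import numpy as np, cv2
from bench import *
def cam(n):
    m=camera_model(n); R=cv2.Rodrigues(np.array(m["rvec"],float))[0]; return np.array(m["mtx"],float),m["k1"],R,np.array(m["tvec"],float).ravel()
def world(n,depth):
    K,k,R,t=cam(n); v,u=np.mgrid[0:480,0:640].astype(np.float32)
    D=np.array([k,0,0,0,0.])
    p=cv2.undistortPoints(np.stack([u.ravel(),v.ravel()],1)[:,None].astype(np.float64),K,D).reshape(480,640,2)
    c=np.dstack([p*depth[...,None],depth]); W=(c-t)@R; W[depth==0]=np.nan; return W
E
python3 - <<'E'
from h import *
print(read_state(),finger_overhang if not callable(finger_overhang) else finger_overhang())
for n in("top","side"):
    p,d=capture(n); cv2.imwrite(f"pics/{n}0.png",p); np.save(f"{n}0.npy",d)
    K,k,R,t=cam(n); print(n,-R.T@t,R[2],K[0,0],k)
E
```

```text
{'t': 0.0, 'q': array([ 1.20389921e+00,  3.59505402e-01,  1.51142525e+00, -2.46001209e-05,
        1.27251906e+00, -1.15114706e-01]), 'joint_velocities': array([ 0.00011687, -0.00013289,  0.00169981,  0.00124377,  0.00117113,
        0.00096327]), 'tau': array([ 2.29441503e-04, -5.15371907e+01, -2.70723635e+01,  6.77210907e-02,
        3.49755655e-02, -1.29211089e-04]), 'tool_pos': array([149.26687646, 580.46266464, 246.81206477]), 'tcp_rot': array([-2.10207974e-04,  1.25555284e-01,  9.92086190e-01, -9.04502168e-04]), 'ft_force': array([ 0.59115804,  0.10215278, -0.76670129]), 'moment': array([ 0.05174372, -0.00450906,  0.00718845]), 'finger_gap': 1.001013404402954} 25.0
top [370.55080201 -17.61360987 825.45510759] [ 0.15903603  0.00141531 -0.98727177] 436.7973567452811 -0.004232919139685081
side [ 269.02056236 -623.68224943  872.8365622 ] [ 0.20545391  0.57690842 -0.79054751] 597.73489453405 -0.1845177290431778
```

View pics/top0.png

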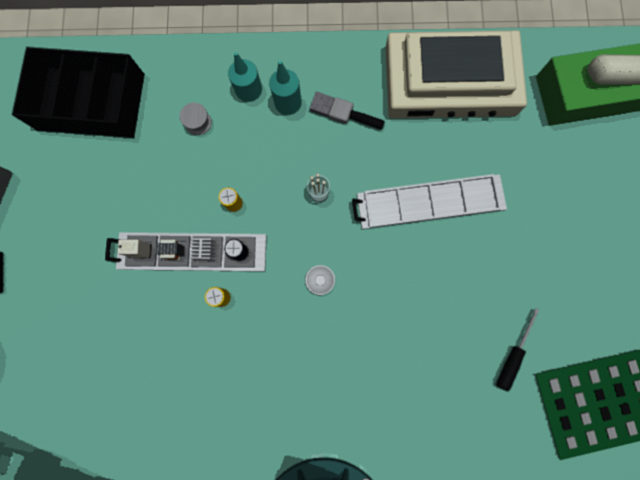

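View pics/side0.png

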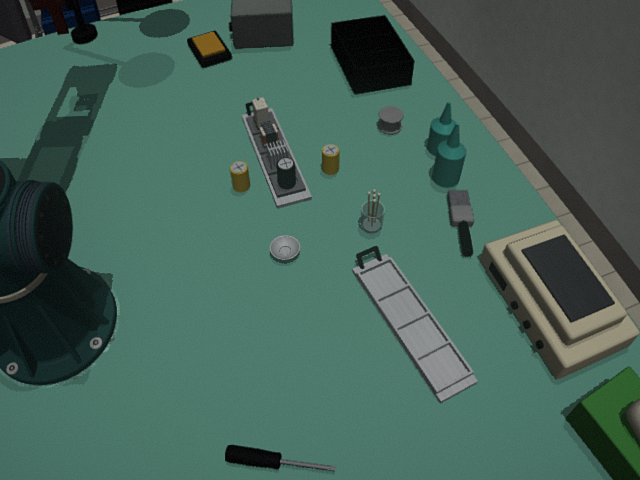

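The top view shows the full carrier on the left: handle at (112,250), then relay (130,247), transformer (168,249), heat sink (203,248) and capacitor (234,249). The yellow decoys are at (228,198) and (215,297). The empty carrier is on the right, with its handle at (360,210). In the side view the parts stand in the same order.

```bash
cat > m.py <<'E'
from h import *
def plane(n,uv,z):
    K,k,R,t=cam(n); p=cv2.undistortPoints(np.array(uv,float)[:,None],K,np.array([k,0,0,0,0.])).reshape(-1,2)
    d=np.c_[p,np.ones(len(p))]@R; c=-R.T@t; return c+d*((z-c[2])/d[:,2])[:,None]
def rect(xy):
    (c,s,a)=cv2.minAreaRect(xy.astype(np.float32)); return np.round(c,1),np.round(s,1),round(a,2)
E
python3 - <<'E'
from m import *
p=cv2.imread("pics/top0.png"); d=np.load("top0.npy"); W=world("top",d)
hsv=cv2.cvtColor(p,cv2.COLOR_BGR2HSV)
g=(hsv[...,1]<40)&(hsv[...,2]>120)
for nm,(a,b,c,e),z in(("A",(114,270,225,278),8),("B",(352,512,168,235),16)):
    m=np.zeros(g.shape,np.uint8); m[c:e,a:b]=g[c:e,a:b]
    v,u=np.nonzero(m); P=plane("top",np.c_[u,v],z)
    print(nm,rect(P[:,:2]), "median z",np.nanmedian(W[...,2][m>0]))
    # by depth
    zz=W[c:e,a:b].reshape(-1,3); zz=zz[(zz[:,2]>4.5)]; print("depth",rect(zz[:,:2]), np.percentile(zz[:,2],[5,50,95,99.9]))
    # dist to table
R=W[225:278,114:270].reshape(-1,3); R=R[np.isfinite(R).all(1)]
hi=W[225:278,114:270,2]>30; n,l,st,ce=cv2.connectedComponentsWithStats(hi.astype(np.uint8))
for i in range(1,n):
    if st[i,4]>15:
        q=W[225:278,114:270][l==i]; t=q[q[:,2]>np.percentile(q[:,2],90)-4]; print(st[i],np.round(np.median(t,0),1),rect(t[:,:2]), "max z",q[:,2].max().round(1))
T=W[300:400,100:300,2]; print("table z",np.nanmedian(T),np.nanstd(T))
c=p[220:285,100:275]; c2=p[165:240,345:515]
cv2.imwrite("pics/a0.png",np.vstack([cv2.resize(c,(760,282),interpolation=3),cv2.resize(c2,(760,318),interpolation=3)]))
E
```

```text
A (array([487.8, 243.7]), array([280.6,  70.5]), 88.14) median z 9.247436353732315
depth (array([487.7, 244.7]), array([283.,  71.]), 88.4) [ 6.67308049 14.82100468 67.36119941 71.81018743]
B (array([ 575.8, -213.6]), array([ 72.4, 278.1]), 6.67) median z 8.02829807407323
depth (array([ 576.4, -209.9]), array([ 71.6, 294.6]), 6.56) [ 5.58174565  8.20305659 16.83362811 28.66038328]
[  4  15  30  17 463] [489.3 335.7  68.9] (array([489.3, 336.2]), array([36.7, 24.8]), 88.81) max z 72.3
[ 42  15  26  19 409] [488.4 274.1  52.5] (array([488.3, 273.7]), array([19.7, 39.1]), 0.63) max z 56.0
[ 76  14  24  21 377] [488.9 212.8  50.5] (array([486.7, 213.4]), array([37. , 35.1]), 88.91) max z 53.9
[110  14  24  21 371] [484.  150.   65.4] (array([484.3, 150.4]), array([33.5, 32.4]), 87.87) max z 68.3
table z -0.0022050653122329374 4.318353081196126
```

View pics/a0.png

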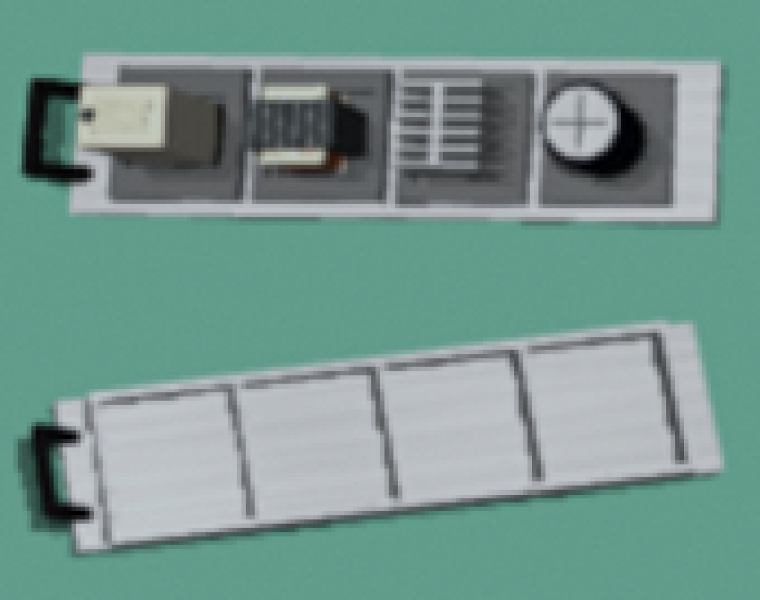

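Both fits match the stated sizes (about 280 x 70). Carrier A is at (488, 244) with yaw -1.8°, and carrier B is at about (576, -215) with yaw +6.6°. Next I check the heights of the decoys and the obstacles on the way, and write a helper that turns world targets into tool-frame moves.

```bash
cat >> m.py <<'E'
from scipy.spatial.transform import Rotation as Ro
A=(488,243.7,np.deg2rad(-1.8)); B=(576,-215,np.deg2rad(6.6))
def bay(C,y): return np.array([C[0]-np.sin(C[2])*y, C[1]+np.cos(C[2])*y])
def rel(xy,z,yaw,start=None):
    """shift, turn of a downward tool whose y (jaw) axis lies at yaw"""
    if start is None:
        s=read_state(); q=s["tcp_rot"]; P0=s["tool_pos"]; R0=Ro.from_quat([q[1],q[2],q[3],q[0]])
    else: P0,R0=start
    def tgt(a): y=np.array([np.cos(a),np.sin(a),0]); zz=np.array([0,0,-1.]); return Ro.from_matrix(np.c_[np.cross(y,zz),y,zz])
    Rt=min((tgt(yaw),tgt(yaw+np.pi)),key=lambda r:(R0.inv()*r).magnitude())
    P=np.array([*xy,z]); print(np.round(R0.inv().apply(P-P0),1),np.round((R0.inv()*Rt).as_rotvec(degrees=True),1)); return P,Rt
E
python3 - <<'E'
from m import *
d=np.load("top0.npy"); W=world("top",d)
for nm,(a,b,c,e) in dict(dec1=(215,248,182,212),dec2=(200,235,283,310),cup=(300,335,170,206),bowl=(303,337,262,297)).items():
    q=W[c:e,a:b].reshape(-1,3); q=q[q[:,2]>15]; t=q[q[:,2]>np.percentile(q[:,2],99)-8]
    print(nm,q[:,2].max().round(), t.min(0).round(),t.max(0).round())
for y in(93,31,-31,-93): print(y,bay(A,y),bay(B,y))
rel(bay(A,93),150,A[2])
E
```

```text
dec1 58.0 [565. 149.  50.] [598. 182.  58.]
dec2 59.0 [384. 169.  50.] [417. 202.  59.]
cup 89.0 [590. -13.  82.] [610.  13.  89.]
bowl 20.0 [403. -26.  15.] [456.  26.  20.]
93 [490.92120059 336.65411011] [ 565.310845  -122.6163328]
31 [488.97373353 274.68470337] [ 572.43694833 -184.20544427]
-31 [487.02626647 212.71529663] [ 579.56305167 -245.79455573]
-93 [485.07879941 150.74588989] [ 586.689155  -307.3836672]
[-391.6 -150.9   97.1] [-0.1  0.1 77.4]
```

servo_tool:
  rows:
    - [[-392, -151, 90, 0, 0, 77.4, -1], [-392, -151, 90, 0, 0, 77.4, -1], [-392, -151, 90, 0, 0, 77.4, -1], [-392, -151, 90, 0, 0, 77.4, -1], [-392, -151, 90, 0, 0, 77.4, -1], [-392, -151, 90, 0, 0, 77.4, -1], [-392, -151, 90, 0, 0, 77.4, -1], [-392, -151, 90, 0, 0, 77.4, -1], [-392, -151, 90, 0, 0, 77.4, -1], [-392, -151, 90, 0, 0, 77.4, -1], [-392, -151, 90, 0, 0, 77.4, -1], [-392, -151, 90, 0, 0, 77.4, -1]]

```text
t: 1.6
tool_pos: [490.8, 337.0, 157.3]
tcp_rot: [0.0, 0.718, 0.696, -0.001]
ft_force: [0.9, 0.3, -0.4]
finger_gap: 0.999
```

Run:
```python
from m import *
print(read_state()["tool_pos"]); 
s=rel(bay(A,93),50,A[2])
# ideal frames for later
for y in(31,-31,-93):
    print(y); a=rel(bay(A,-y),50,A[2],s)
s2=rel(bay(B,-93),160,B[2],(s[0]+[0,0,100],s[1])); 
# place each from its nest at z=150 to z=150 over bay, and back to next
for y in(93,31,-31,-93):
    a=rel(bay(A,y),160,A[2],s); b=rel(bay(B,-y),160,B[2],a); 
    if y>-93: rel(bay(A,y-62),160,A[2],b)
```

```text
[490.83790692 336.98878318 157.29055706]
[-2.000e-01  1.000e-01  1.073e+02] [-0.   0.1  0. ]
31
[-124.   -0.    0.] [0. 0. 0.]
-31
[-62.   0.   0.] [0. 0. 0.]
-93
[0. 0. 0.] [0. 0. 0.]
[-640.7  116.   -10. ] [ 0.   0.  -8.4]
[   0.    0. -110.] [0. 0. 0.]
[-640.7  116.     0. ] [ 0.   0.  -8.4]
[589.4 -30.2   0. ] [0.  0.  8.4]
[ -62.    0. -110.] [0. 0. 0.]
[-517.4  106.9    0. ] [ 0.   0.  -8.4]
[466.1 -39.2   0. ] [0.  0.  8.4]
[-124.   -0. -110.] [0. 0. 0.]
[-394.    97.8    0. ] [ 0.   0.  -8.4]
[342.8 -48.3   0. ] [0.  0.  8.4]
[-186.   -0. -110.] [0. 0. 0.]
[-270.7   88.8    0. ] [ 0.   0.  -8.4]
```

servo_tool:
  rows:
    - [[0, 0, 40, 0, 0, 0, -1], [0, 0, 80, 0, 0, 0, -1], [0, 0, 100, 0, 0, 0, -1], [0, 0, 107, 0, 0, 0, -1], [0, 0, 107, 0, 0, 0, -1], [0, 0, 107, 0, 0, 0, 1], [0, 0, 107, 0, 0, 0, 1], [0, 0, 107, 0, 0, 0, 1], [0, 0, 107, 0, 0, 0, 1], [0, 0, 107, 0, 0, 0, 1], [0, 0, 107, 0, 0, 0, 1], [0, 0, 107, 0, 0, 0, 1], [0, 0, 107, 0, 0, 0, 1]]

```text
t: 3.22
tool_pos: [490.8, 336.8, 50.2]
tcp_rot: [0.0, 0.718, 0.696, -0.001]
ft_force: [0.5, -0.4, -0.3]
finger_gap: 0.296
```

servo_tool:
  rows:
    - [[0, 0, -10, 0, 0, 0, 1], [0, 0, -40, 0, 0, 0, 1], [0, 0, -80, 0, 0, 0, 1], [0, 0, -110, 0, 0, 0, 1], [-30, 5, -110, 0, 0, -1, 1], [-80, 14, -110, 0, 0, -2, 1], [-130, 24, -110, 0, 0, -3, 1], [-180, 33, -110, 0, 0, -4, 1], [-230, 42, -110, 0, 0, -5, 1], [-280, 51, -110, 0, 0, -6, 1], [-330, 60, -110, 0, 0, -7, 1], [-380, 69, -110, 0, 0, -8, 1], [-430, 78, -110, 0, 0, -8.4, 1], [-480, 87, -110, 0, 0, -8.4, 1], [-530, 96, -110, 0, 0, -8.4, 1], [-580, 105, -110, 0, 0, -8.4, 1], [-620, 112, -110, 0, 0, -8.4, 1], [-640, 116, -110, 0, 0, -8.4, 1], [-640.7, 116, -110, 0, 0, -8.4, 1], [-640.7, 116, -110, 0, 0, -8.4, 1]]

```text
t: 5.72
tool_pos: [586.8, -305.3, 161.1]
tcp_rot: [-0.0, 0.665, 0.747, -0.001]
ft_force: [1.1, -0.2, -1.6]
finger_gap: 0.295
```

Run:
```python
from m import *
s=read_state(); print(s["tool_pos"],s["finger_gap"]*88,s["ft_force"]); rel(bay(B,-93),47,B[2])
p,d=capture("side"); cv2.imwrite("pics/s1.png",p[200:430,320:520].repeat(2,0).repeat(2,1))
```

```text
[ 586.76278659 -305.26153588  161.0527068 ] 25.977232569686798 [ 1.09973037 -0.15064256 -1.57731876]
[ -2.1  -0.2 114.1] [-0.1  0.   0.1]
```

View pics/s1.png

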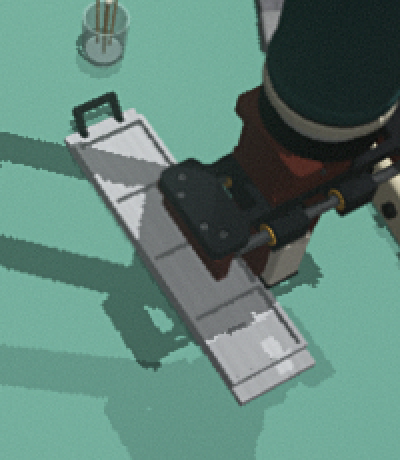

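The side view shows the relay held upright over the last bay, at about (280,260) in the crop. Lowering it now.

servo_tool:
  rows:
    - [[-2, 0, 40, 0, 0, 0, 1], [-2, 0, 80, 0, 0, 0, 1], [-2, 0, 100, 0, 0, 0, 1], [-2, 0, 107, 0, 0, 0, 1], [-2, 0, 110, 0, 0, 0, 1], [-2, 0, 112, 0, 0, 0, 1], [-2, 0, 113, 0, 0, 0, 1], [-2, 0, 113.5, 0, 0, 0, 1], [-2, 0, 113.5, 0, 0, 0, 1]]

```text
t: 6.9
tool_pos: [587.0, -307.2, 47.8]
tcp_rot: [-0.0, 0.665, 0.747, -0.001]
ft_force: [-0.2, 0.4, -0.7]
finger_gap: 0.294
```

servo_tool:
  rows:
    - [[0, 0, 0.5, 0, 0, 0, 1], [0, 0, 0.5, 0, 0, 0, 0.2], [0, 0, 0.5, 0, 0, 0, -1], [0, 0, 0.5, 0, 0, 0, -1], [0, 0, 0.5, 0, 0, 0, -1], [0, 0, 0.5, 0, 0, 0, -1], [0, 0, 0, 0, 0, 0, -1], [0, 0, -20, 0, 0, 0, -1], [0, 0, -60, 0, 0, 0, -1], [0, 0, -110, 0, 0, 0, -1], [60, -3, -112, 0, 0, 1, -1], [120, -6, -112, 0, 0, 2, -1], [180, -9, -112, 0, 0, 3, -1], [240, -12, -112, 0, 0, 4, -1], [300, -15, -112, 0, 0, 5, -1], [360, -18, -112, 0, 0, 6, -1], [420, -21, -112, 0, 0, 7, -1], [480, -24, -112, 0, 0, 8, -1], [540, -27, -112, 0, 0, 8.4, -1], [589.4, -30.2, -112, 0, 0, 8.4, -1]]

```text
t: 9.4
tool_pos: [488.1, 277.2, 161.3]
tcp_rot: [0.0, 0.717, 0.697, 0.001]
ft_force: [0.7, -0.2, -0.3]
finger_gap: 0.999
```

Run:
```python
from m import *
s=read_state(); print(s["tool_pos"],s["finger_gap"]*88); rel(bay(A,31),50,A[2])
p,d=capture("side"); cv2.imwrite("pics/s2.png",p[60:430,200:520].repeat(2,0).repeat(2,1)[:600])
```

```text
[488.08909694 277.18130915 161.31074469] 87.9320046074957
[ -2.5   0.8 111.3] [ 0.1 -0.   0.2]
```

View pics/s2.png

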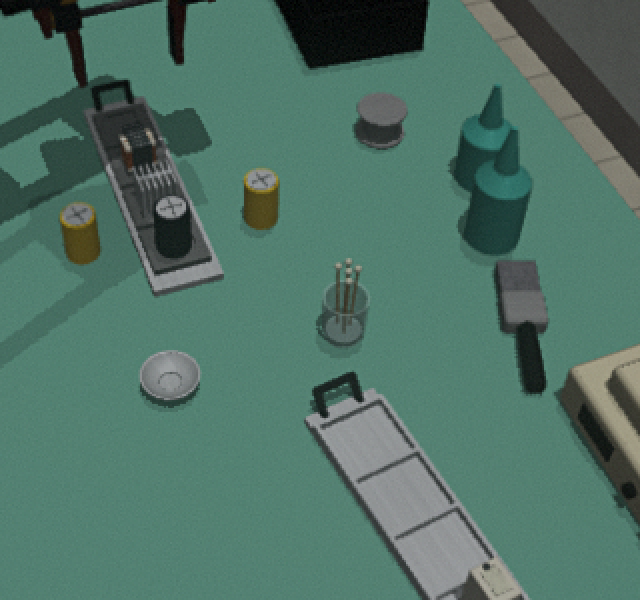

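The relay stands upright in the end bay, at (490,580). The transformer is next.

servo_tool:
  rows:
    - [[-2.5, 0.8, 40, 0, 0, 0.2, -1], [-2.5, 0.8, 80, 0, 0, 0.2, -1], [-2.5, 0.8, 104, 0, 0, 0.2, -1], [-2.5, 0.8, 111, 0, 0, 0.2, -1], [-2.5, 0.8, 111, 0, 0, 0.2, -1], [-2.5, 0.8, 111, 0, 0, 0.2, 1], [-2.5, 0.8, 111, 0, 0, 0.2, 1], [-2.5, 0.8, 111, 0, 0, 0.2, 1], [-2.5, 0.8, 111, 0, 0, 0.2, 1], [-2.5, 0.8, 111, 0, 0, 0.2, 1], [-2.5, 0.8, 111, 0, 0, 0.2, 1], [-2.5, 0.8, 111, 0, 0, 0.2, 1], [-2.5, 0.8, 111, 0, 0, 0.2, 1]]

```text
t: 11.08
tool_pos: [488.2, 280.1, 50.4]
tcp_rot: [-0.001, 0.718, 0.696, 0.002]
ft_force: [-0.5, -0.3, 0.3]
finger_gap: 0.362
```

The tool was still settling when the call began, so the grip is about 5 mm off centre along the row. The width of 31.9 mm is right. Moving by the nest-to-bay shift keeps the part itself centred, and I'll add settling rows from here on.

servo_tool:
  rows:
    - [[0, 0, -10, 0, 0, 0, 1], [0, 0, -40, 0, 0, 0, 1], [0, 0, -80, 0, 0, 0, 1], [0, 0, -110, 0, 0, 0, 1], [-30, 6, -110, 0, 0, -1, 1], [-80, 16, -110, 0, 0, -2, 1], [-130, 27, -110, 0, 0, -3, 1], [-180, 37, -110, 0, 0, -4, 1], [-230, 47, -110, 0, 0, -5, 1], [-280, 58, -110, 0, 0, -6, 1], [-330, 68, -110, 0, 0, -7, 1], [-380, 78, -110, 0, 0, -8, 1], [-430, 89, -110, 0, 0, -8.4, 1], [-470, 97, -110, 0, 0, -8.4, 1], [-500, 103, -110, 0, 0, -8.4, 1], [-515, 106, -110, 0, 0, -8.4, 1], [-517.4, 106.9, -110, 0, 0, -8.4, 1], [-517.4, 106.9, -110, 0, 0, -8.4, 1], [-517.4, 106.9, -110, 0, 0, -8.4, 1], [-517.4, 106.9, -110, 0, 0, -8.4, 1]]

```text
t: 13.58
tool_pos: [578.7, -239.9, 158.3]
tcp_rot: [-0.001, 0.665, 0.747, 0.002]
ft_force: [0.1, 0.4, -1.6]
finger_gap: 0.364
```

Run:
```python
from m import *
s=read_state(); print(s["tool_pos"],s["finger_gap"]*88); rel(bay(B,-31)+[-0.7,5.4],47,B[2])
```

```text
[ 578.71512033 -239.90309754  158.3121249 ] 32.03088060174475
[-1.000e+00 -1.000e-01  1.113e+02] [ 0.1 -0.3  0.1]
```

servo_tool:
  rows:
    - [[-1, 0, 40, 0, 0, 0, 1], [-1, 0, 80, 0, 0, 0, 1], [-1, 0, 100, 0, 0, 0, 1], [-1, 0, 106, 0, 0, 0, 1], [-1, 0, 108.5, 0, 0, 0, 1], [-1, 0, 109.5, 0, 0, 0, 1], [-1, 0, 110.3, 0, 0, 0, 1], [-1, 0, 110.8, 0, 0, 0, 1], [-1, 0, 110.8, 0, 0, 0, 1]]

```text
t: 14.7
tool_pos: [579.1, -240.5, 47.8]
tcp_rot: [-0.001, 0.665, 0.747, 0.002]
ft_force: [0.1, 0.3, -1.9]
finger_gap: 0.364
```

servo_tool:
  rows:
    - [[0, 0, 0.4, 0, 0, 0, 1], [0, 0, 0.4, 0, 0, 0, 0.2], [0, 0, 0.4, 0, 0, 0, -1], [0, 0, 0.4, 0, 0, 0, -1], [0, 0, 0.4, 0, 0, 0, -1], [0, 0, 0.4, 0, 0, 0, -1], [0, 0, 0, 0, 0, 0, -1], [0, 0, -20, 0, 0, 0, -1], [0, 0, -70, 0, 0, 0, -1], [0, 0, -110, 0, 0, 0, -1], [0, 0, -112, 0, 0, 0, -1]]

```text
t: 16.08
tool_pos: [581.1, -242.1, 163.4]
tcp_rot: [0.002, 0.665, 0.747, 0.003]
ft_force: [0.2, 0.3, -0.5]
finger_gap: 1.003
```

servo_tool:
  rows:
    - [[50, -4, 0, 0, 0, 1, -1], [110, -9, 0, 0, 0, 2, -1], [170, -14, 0, 0, 0, 4, -1], [230, -19, 0, 0, 0, 6, -1], [290, -24, 0, 0, 0, 8, -1], [350, -29, 0, 0, 0, 8.4, -1], [410, -34, 0, 0, 0, 8.4, -1], [450, -37.6, 0, 0, 0, 8.4, -1], [460.7, -38.5, 0, 0, 0, 8.4, -1], [460.7, -38.5, 0, 0, 0, 8.4, -1], [460.7, -38.5, 0, 0, 0, 8.4, -1], [460.7, -38.5, 0, 0, 0, 8.4, -1], [460.7, -38.5, 0, 0, 0, 8.4, -1]]

```text
t: 17.7
tool_pos: [489.5, 210.1, 163.2]
tcp_rot: [0.002, 0.718, 0.696, 0.003]
ft_force: [0.1, -0.2, -0.7]
finger_gap: 1.004
```

Run:
```python
from m import *
s=read_state(); print(s["t"],s["tool_pos"],s["finger_gap"]*88); rel(bay(A,-31),50,A[2])
```

```text
17.7 [489.54295514 210.11423492 163.19026824] 88.31319095729239
[  2.4  -3.4 113.2] [ 0.4 -0.1  0. ]
```

servo_tool:
  rows:
    - [[2.4, -2.4, 40, 0.4, -0.1, 0, -1], [2.4, -2.4, 80, 0.4, -0.1, 0, -1], [2.4, -2.4, 104, 0.4, -0.1, 0, -1], [2.4, -2.4, 113, 0.4, -0.1, 0, -1], [2.4, -2.4, 113, 0.4, -0.1, 0, -1], [2.4, -2.4, 113, 0.4, -0.1, 0, 1], [2.4, -2.4, 113, 0.4, -0.1, 0, 1], [2.4, -2.4, 113, 0.4, -0.1, 0, 1], [2.4, -2.4, 113, 0.4, -0.1, 0, 1], [2.4, -2.4, 113, 0.4, -0.1, 0, 1], [2.4, -2.4, 113, 0.4, -0.1, 0, 1], [2.4, -2.4, 113, 0.4, -0.1, 0, 1], [2.4, -2.4, 113, 0.4, -0.1, 0, 1]]

```text
t: 19.32
tool_pos: [488.1, 212.7, 50.2]
tcp_rot: [0.0, 0.718, 0.696, -0.0]
ft_force: [-1.3, -0.2, 1.2]
finger_gap: 0.412
```

servo_tool:
  rows:
    - [[0, 0, -10, 0, 0, 0, 1], [0, 0, -40, 0, 0, 0, 1], [0, 0, -80, 0, 0, 0, 1], [0, 0, -110, 0, 0, 0, 1], [-20, 5, -110, 0, 0, -1, 1], [-60, 15, -110, 0, 0, -2, 1], [-110, 27, -110, 0, 0, -3, 1], [-160, 40, -110, 0, 0, -4, 1], [-210, 52, -110, 0, 0, -5, 1], [-260, 65, -110, 0, 0, -6, 1], [-310, 77, -110, 0, 0, -7, 1], [-350, 87, -110, 0, 0, -8, 1], [-380, 94, -110, 0, 0, -8.4, 1], [-392, 97.3, -110, 0, 0, -8.4, 1], [-394, 97.8, -110, 0, 0, -8.4, 1], [-394, 97.8, -110, 0, 0, -8.4, 1], [-394, 97.8, -110, 0, 0, -8.4, 1], [-394, 97.8, -110, 0, 0, -8.4, 1]]

```text
t: 21.58
tool_pos: [573.3, -183.3, 160.5]
tcp_rot: [0.0, 0.665, 0.747, -0.0]
ft_force: [0.6, 0.5, -1.6]
finger_gap: 0.406
```

Run:
```python
from m import *
s=read_state(); print(s["tool_pos"],s["finger_gap"]*88); rel(bay(B,31),47,B[2])
```

```text
[ 573.27088088 -183.25247177  160.50156608] 35.688194791672245
[ -0.8  -1.  113.5] [0.  0.  0.1]
```

servo_tool:
  rows:
    - [[-0.8, -1, 40, 0, 0, 0, 1], [-0.8, -1, 80, 0, 0, 0, 1], [-0.8, -1, 100, 0, 0, 0, 1], [-0.8, -1, 107, 0, 0, 0, 1], [-0.8, -1, 110, 0, 0, 0, 1], [-0.8, -1, 111.5, 0, 0, 0, 1], [-0.8, -1, 112.5, 0, 0, 0, 1], [-0.8, -1, 113, 0, 0, 0, 1], [-0.8, -1, 113, 0, 0, 0, 1]]

```text
t: 22.7
tool_pos: [572.6, -184.3, 47.8]
tcp_rot: [0.0, 0.665, 0.747, 0.0]
ft_force: [-0.2, 0.5, -0.6]
finger_gap: 0.403
```

Now I release, lift and return to the capacitor.

servo_tool:
  rows:
    - [[0, 0, 0.5, 0, 0, 0, 1], [0, 0, 0.5, 0, 0, 0, 0.2], [0, 0, 0.5, 0, 0, 0, -1], [0, 0, 0.5, 0, 0, 0, -1], [0, 0, 0.5, 0, 0, 0, -1], [0, 0, 0.5, 0, 0, 0, -1], [0, 0, 0, 0, 0, 0, -1], [0, 0, -20, 0, 0, 0, -1], [0, 0, -70, 0, 0, 0, -1], [0, 0, -110, 0, 0, 0, -1], [0, 0, -112, 0, 0, 0, -1], [0, 0, -112, 0, 0, 0, -1]]

```text
t: 24.2
tool_pos: [572.1, -184.0, 159.4]
tcp_rot: [0.0, 0.665, 0.747, -0.0]
ft_force: [0.0, 0.0, 0.5]
finger_gap: 1.0
```

servo_tool:
  rows:
    - [[40, -6, 0, 0, 0, 1, -1], [100, -14, 0, 0, 0, 2, -1], [160, -22, 0, 0, 0, 4, -1], [220, -31, 0, 0, 0, 6, -1], [280, -39, 0, 0, 0, 8, -1], [325, -46, 0, 0, 0, 8.4, -1], [342.8, -48.3, 0, 0, 0, 8.4, -1], [342.8, -48.3, 0, 0, 0, 8.4, -1], [342.8, -48.3, 0, 0, 0, 8.4, -1], [342.8, -48.3, 0, 0, 0, 8.4, -1], [342.8, -48.3, 0, 0, 0, 8.4, -1]]

```text
t: 25.58
tool_pos: [484.8, 149.9, 159.3]
tcp_rot: [0.0, 0.718, 0.696, -0.0]
ft_force: [-0.6, 0.3, -0.2]
finger_gap: 1.0
```

Run:
```python
from m import *
s=read_state(); print(s["t"],s["tool_pos"],s["finger_gap"]*88); rel(bay(A,-93),50,A[2])
```

```text
25.575 [484.75127208 149.91228241 159.26143709] 88.0202216250324
[  0.9   0.3 109.3] [ 0.  0. -0.]
```

servo_tool:
  rows:
    - [[0.9, 0.3, 40, 0, 0, 0, -1], [0.9, 0.3, 80, 0, 0, 0, -1], [0.9, 0.3, 102, 0, 0, 0, -1], [0.9, 0.3, 109, 0, 0, 0, -1], [0.9, 0.3, 109, 0, 0, 0, -1], [0.9, 0.3, 109, 0, 0, 0, 1], [0.9, 0.3, 109, 0, 0, 0, 1], [0.9, 0.3, 109, 0, 0, 0, 1], [0.9, 0.3, 109, 0, 0, 0, 1], [0.9, 0.3, 109, 0, 0, 0, 1], [0.9, 0.3, 109, 0, 0, 0, 1], [0.9, 0.3, 109, 0, 0, 0, 1], [0.9, 0.3, 109, 0, 0, 0, 1]]

```text
t: 27.2
tool_pos: [485.1, 150.8, 50.3]
tcp_rot: [0.0, 0.718, 0.696, -0.0]
ft_force: [-1.1, -0.5, 1.9]
finger_gap: 0.389
```

servo_tool:
  rows:
    - [[0, 0, -10, 0, 0, 0, 1], [0, 0, -40, 0, 0, 0, 1], [0, 0, -80, 0, 0, 0, 1], [0, 0, -110, 0, 0, 0, 1], [-20, 6, -110, 0, 0, -1, 1], [-60, 19, -110, 0, 0, -2, 1], [-110, 36, -110, 0, 0, -4, 1], [-160, 52, -110, 0, 0, -6, 1], [-210, 69, -110, 0, 0, -8, 1], [-250, 82, -110, 0, 0, -8.4, 1], [-268, 88, -110, 0, 0, -8.4, 1], [-270.7, 88.8, -110, 0, 0, -8.4, 1], [-270.7, 88.8, -110, 0, 0, -8.4, 1], [-270.7, 88.8, -110, 0, 0, -8.4, 1], [-270.7, 88.8, -110, 0, 0, -8.4, 1], [-270.7, 88.8, -110, 0, 0, -8.4, 1]]

```text
t: 29.2
tool_pos: [565.1, -122.0, 160.5]
tcp_rot: [0.0, 0.665, 0.747, -0.0]
ft_force: [-0.1, 0.7, -0.6]
finger_gap: 0.392
```

Run:
```python
from m import *
s=read_state(); print(s["tool_pos"],s["finger_gap"]*88); rel(bay(B,93),47,B[2])
```

```text
[ 565.10322288 -121.99098532  160.48742908] 34.50561734043638
[-6.000e-01  1.000e-01  1.135e+02] [0. 0. 0.]
```

servo_tool:
  rows:
    - [[-0.6, 0, 40, 0, 0, 0, 1], [-0.6, 0, 80, 0, 0, 0, 1], [-0.6, 0, 100, 0, 0, 0, 1], [-0.6, 0, 107, 0, 0, 0, 1], [-0.6, 0, 110, 0, 0, 0, 1], [-0.6, 0, 111.5, 0, 0, 0, 1], [-0.6, 0, 112.5, 0, 0, 0, 1], [-0.6, 0, 113, 0, 0, 0, 1], [-0.6, 0, 113, 0, 0, 0, 1]]

```text
t: 30.32
tool_pos: [565.3, -122.7, 47.7]
tcp_rot: [0.0, 0.665, 0.747, 0.0]
ft_force: [-0.9, 0.6, -1.0]
finger_gap: 0.398
```

servo_tool:
  rows:
    - [[0, 0, 0.5, 0, 0, 0, 1], [0, 0, 0.5, 0, 0, 0, 0.2], [0, 0, 0.5, 0, 0, 0, -1], [0, 0, 0.5, 0, 0, 0, -1], [0, 0, 0.5, 0, 0, 0, -1], [0, 0, 0.5, 0, 0, 0, -1], [0, 0, 0, 0, 0, 0, -1], [0, 0, -20, 0, 0, 0, -1], [0, 0, -70, 0, 0, 0, -1], [0, 0, -120, 0, 0, 0, -1], [50, 0, -150, 0, 0, 0, -1], [110, 0, -150, 0, 0, 0, -1], [170, 0, -150, 0, 0, 0, -1], [230, 0, -150, 0, 0, 0, -1], [290, 0, -150, 0, 0, 0, -1], [340, 0, -150, 0, 0, 0, -1], [340, 0, -150, 0, 0, 0, -1], [340, 0, -150, 0, 0, 0, -1], [340, 0, -150, 0, 0, 0, -1]]

```text
t: 32.7
tool_pos: [526.2, 213.8, 197.5]
tcp_rot: [0.0, 0.666, 0.746, -0.0]
ft_force: [0.6, -0.6, -0.9]
finger_gap: 0.997
```

Run:
```python
from m import *
p,d=capture("top"); W=world("top",d); 
S=W[150:250,340:525]; n,l,st,ce=cv2.connectedComponentsWithStats((S[...,2]>33).astype(np.uint8))
c,s=np.cos(B[2]),np.sin(B[2])
for i in range(1,n):
    if st[i,4]>40:
        q=S[l==i]; t=q[q[:,2]>np.percentile(q[:,2],90)-5]; (x,y),sz,_=cv2.minAreaRect(t[:,:2].astype(np.float32)); dx,dy=x-B[0],y-B[1]
        print("in B:",round(c*dx+s*dy,1),round(-s*dx+c*dy,1),np.round(sz),"top z",np.median(t[:,2]).round(1))
p2,_=capture("side")
cv2.imwrite("pics/end.png",np.hstack([cv2.resize(p[160:240,345:515],(400,300)),cv2.resize(p2[235:415,330:500],(340,300))]))
s=read_state();print(s["t"],s["finger_gap"],s["tool_pos"])
```

```text
in B: -0.9 -93.1 [26. 37.] top z 65.7
in B: -3.7 -31.2 [27. 39.] top z 49.1
in B: -0.9 32.0 [37. 36.] top z 47.2
in B: -1.1 92.5 [33. 33.] top z 62.1
32.8 1.0004481473258888 [526.32812974 213.85696361 197.54388221]
```

View pics/end.png

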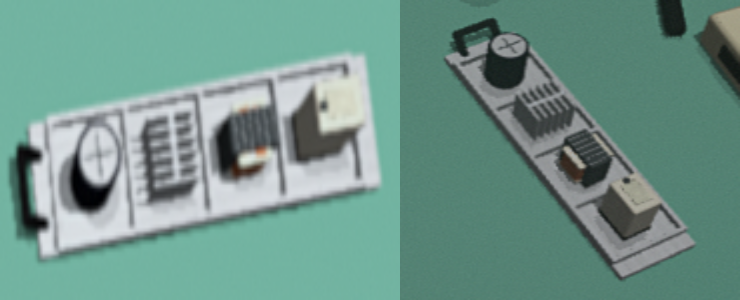

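Both views show all four parts upright in their bays. From the handle they run capacitor, heat sink, transformer, relay. Offsets from the bay centres are about 1 mm, except about 4 mm for the transformer across the row. The top heights match the parts standing on the bay floors.

```bash
python3 -c "from bench import *; print(finish_job())"
```

```text
the job is handed in; nothing more can be done
None
```

All four components are in the empty carrier in reversed order, and the job was handed in at about 33 s of the 112 s allowed. From the handle, the row now runs capacitor, heat sink, transformer, relay; on the full carrier it was relay, transformer, heat sink, capacitor. Nothing was dropped, and I did not move the arm near the yellow look-alikes.

- **Position:** the last camera check put each part within about 1 mm of its bay centre along the row. Across the row the offsets were about 1 mm, and about 4 mm for the transformer; only part of its top was in that measurement.
- **Height:** the tops measured 47 to 66 mm, which matches the parts standing on the bay floors to within 1 mm.
- **Upright and released:** both final pictures show the parts upright. The gripper is open and well clear of the carrier.

One thing did not go as planned. The transformer was gripped about 5 mm off centre along the row, because the arm had not quite settled. I allowed for this when placing it, and the final check shows it centred along the row.

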